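Pump the injector tester, then draw the injector and hold it level

ROBOT

A 6-joint arm with a two-finger parallel gripper is mounted at the origin on the work surface. World frame = base frame: x ahead of the robot, y to its left, z up, the work surface at z = 0. Lengths are in m, angles in rad, forces in N, time in s.
With the tool pointing down it reaches from about 0.4 to 0.825 m from the base axis. Payload 7 kg.
Tool frame: the origin (TCP) lies between the finger pads; the fingertips stand 11 mm ahead of it and the grasp point (between the pads) lies 8 mm behind it (arm.tips_ahead is the distance from the TCP to the fingertips, in m); z points along the fingers, x is the direction in which the jaws open and shut, and the axes are right-handed (so a half turn about z gives the same grasp; the last joint's range is limited). The gripper opens to 88 mm and grips with 3 to 60 N. Pads are 19 mm wide; open, the fingers measure 130 mm over their backs; the gripper's body (78 mm by 193 mm) begins 47 mm behind the grasp point.
Start: joints at [-0.853, 0.359, 0.012, 0, -1.224, -0.288], TCP at [0.281, -0.614, 0.238] pointing down, gripper open.
Joint ranges: [-3.07, 3.07], [-1.43, 2.12], [-1.02, 1.25], [-3.03, 1.67], [-3.05, -0], [-3.03, 3.03]. Speed limits (rad/s): [2.39, 2.39, 3.01, 3.14, 3.14, 3.14].

INTERFACE

Orientations are given as [roll, pitch, yaw] about the fixed x, y, z axes, in that order (R = Rz(yaw) Ry(pitch) Rx(roll)).
In Python, from station import arm, optics, finder gives the robot as it stands. The module is installed in compiled form; this text tells all that it offers.
- The arm moves only by the tool apply_moves, never from a script. Its argument "increments" is one flat list of numbers, 6 for each row, row after row: the shift along the world's x, y, z in m, then the turn, a rotation vector about the world's x, y, z in rad. In form: [tx, ty, tz, rx, ry, rz, tx, ty, tz, rx, ry, rz, ...]. A call has 1 to 20 rows; each row shifts and turns the pose as measured when the row begins; what a row does not reach is not made up. A row lasts 1/12 s, in which the tool goes at most 41.7 mm and 7.16 degrees, less where a joint would pass 70% of its speed; a pose out of reach is approached as far as the arm can. A call with a gripper value outside its range is refused whole. "hand" is the closure, from 0 (fully open) to 1 (shut), set as the call begins (left out, the last holds). The fingers move at their own pace and stop on an object; "force" is the grip in N (left out, the last holds). Time passes only in rows, so rows that do not move let the fingers close. It gives the time, the measured TCP pose, the force and the opening at its end, in the units of the state.
- arm.get_state(): the state, without advancing time (a new reading comes with each control period).
- optics.grab_frame(name): name is "scene" or "top" or "wrist"; returns the picture (480x640x3 uint8, red, green, blue); there is no depth.
- optics.camera_model(name): a dict with "fx", "fy", "cx", "cy" (pixels), "world_to_cam" (4x4, takes a point from world to camera coordinates); the wrist camera has in their place "T_tool_cam" (4x4, takes a point from camera to tool coordinates, whose origin is the TCP and whose axes are the tool frame's). Camera axes: x right, y up, looking along -z (the intrinsics and any distortion apply to the point x, -y, -z); pixel columns grow to the right and rows downward; lengths in m; the calibration is good to about 2 mm. The wrist camera is an equidistant fisheye: a pixel r from the principal point sees the ray r / f radians off the axis. A picture is of the moment at which its call begins: read the wrist's pose just before it. camera_model takes no time and is no camera call.
- arm.job_done(): hands the job in, once; it reports no verdict.
Trained networks look in the newest picture that a camera, given by its name, has taken for a name from the list of things; names that differ only in an ending like _2 or _b are one class to them, and where a whole thing is asked for, a point or a joint stands for the part that bears it (a point fixed in the world has none). Each returns a list of dicts, best first, with "conf" (0 to 1); they miss things now and then, are a little off and sometimes report something else, mostly with a low value. They report only what shows in the picture. A call takes as long as a camera call. They do not tell look-alikes from the thing itself.
- finder.find_in(camera, name): "box" ([left, top, right, bottom] in pixels, round what is visible of it).
- finder.landmark_of(camera, name): "point" ([column, row] in pixels: a listed point, or the origin of a listed thing).
The state is a dict: "t": time; "q": joint angles; "qd": joint speeds; "joint_efforts": joint torques, N m; "eef_pos": TCP position; "ee_rot": TCP orientation; "force": force on the tool from outside, world axes, zero at the start; "moment": the same for the moment, N m; "width": finger opening in m.
Only numpy, scipy, OpenCV 4.12 (cv2) and the standard library are available. Lean on these libraries where they do the work, as an engineer would, in place of code of your own. Each camera call takes 0.05 s, during which the arm holds its last target. There are 200 camera calls.

TASK

Test the injector that stands in the hand-pumped tester: press the tester's red-handled lever right down to its stop and let it spring right back up, at least three full strokes. Then draw the injector straight up out of its holder, turn it from nozzle-down to lying level and hold it still like that, at least 25 cm above the bench with the tester and its raised lever left clear, so that the nozzle can be looked over for a drip. Finish while still holding it there; do not let it drop on to the bench, and leave the other things on the bench where they are.

Things in the scene. Friction and masses are not known exactly. Their poses are not given: they have to be found in the camera images.
- tester: Hand-pumped injector tester fixed to the bench. Origin at bench height on the pump plunger's axis, z up, +y towards the injector holder, -y the way the lever reaches. Grey base plate x -90 to 90, y -105 to 205 mm, 12 thick; blue pump block 102 high; pivot cheeks 180 high at y 45; round gauge 64 across, top 237 high at (62, -38); oil reservoir 127 high at (58, 48).
- holder_top (a point): Centre of the mouth of the tester's injector holder, an aluminium block 62 x 60 mm with a round bore 26 mm across and 40 mm deep, open below; in its top face, 130 mm above the bench, at (0, 150, 130) mm in the tester's frame. Axes as the tester's.
- lever_pivot (a point): Pivot of the pump lever, at (0, 45, 160) mm in the tester's frame; the lever turns about the tester's x axis through it.
- lever (a joint): Pump lever angle, rad: 0 = at rest, held up by its spring; 0.75 = down on its stop. A full stroke goes past 0.66 and back below 0.10. At rest the lever slopes up 0.61 rad above level from the pivot towards the tester's -y side; right down it is 0.14 rad below level. Pressed slowly at mid-grip it takes about 4 N at the top, 9 N at the bottom; let go, it is back up within about 1 s.
- lever_grip (a point): Middle of the lever's red round grip (26 mm thick, 122 mm long, lying along the lever), 260 mm from the pivot on the lever's axis; it moves with the lever. At rest it is about 309 mm above the bench, right down about 124 mm.
- injector_center (a point): Middle of the injector under test (steel, 200 mm long, 0.29 to 0.45 kg, balance point 11 mm towards the head); z runs along it from nozzle to head. It starts nozzle down in the holder, its collar on the holder's top face, this point at that height; it must rise 100 mm to clear the holder. x and y are the normals of its flats, within 0.1 rad of the tester's x and y at the start.
- injector_grip (a point): Best place to grip that injector: on its axis, 36 mm towards the head from its middle, amid the square steel body (28 x 28 mm, flat sides, 6 to 60 mm above the middle). Under the square part: seating collar 34 mm across, 6 mm thick, then the 24 mm round body that sits in the holder. Over it: black solenoid 26 mm thick up to 86 mm, plug socket up to 100 mm. Axes as the injector's.
- injector_tip (a point): Tip of that injector's nozzle, 100 mm from its middle; axes as the injector's.
- rack: Blue plastic rack fixed to the bench, 90 x 200 mm, 115 mm high, holding two spare injectors of the same kind, which stay there. Origin under its centre; the three holes lie along its y axis.
- spare_a_center (a point): Middle of a spare injector in the rack (bystander).
- spare_b_center (a point): Middle of the other spare injector in the rack (bystander).
- wrench: Steel wrench 170 mm long lying on the bench in front of the tester (bystander).
- tray: Steel tray 100 x 120 x 28 mm on the bench below the lever's grip, with a brass nut in it (bystander).
- cap_nut: Brass ring nut 28 mm across, 22 mm high, in the tray (bystander).
- can: Red spray can 64 mm across, 165 mm high (bystander).
- jar: Jar with a yellow lid, 68 mm across, 85 mm high (bystander).
- brush: Cleaning brush 170 mm long lying behind the tester (bystander).
Not all that is in view belongs to the job. What is shaped like the part that bears injector_center but orange is not meant.

How it is judged:
By the outcome, as a careful person would: the job done as asked, in the order asked, and still so for the second after the job is handed in, while the arm keeps its last pose, push and grip.
It also fails if it takes over 72 s, if anything falls off the work surface, if the arm or the gripper's body presses on something with over 40 N, if the wrist force passes 120 N, or if a joint passes its speed limit or range.

## Working session

There is one attempt and no reset: what is moved stays moved. The work goes in short steps, Python scripts to look and compute and a tool call to move; the robot and the scene stay as the last step left them, time stands still between calls to the robot, and variables do not carry over. Pictures are saved under pics/ and viewed, about 8 in all and at most 12, crops included, and the job is handed in when it is done.

Besides the shell and the picture viewer there is one more tool, called after "Call:" by a JSON object that holds its "op" and its "data". apply_moves: Moves the arm, as the interface text tells. Its arguments: {"type":"object","properties":{"increments":{"type":"array"},"hand":{"type":"number"},"force":{"type":"number"}},"required":["increments"]}

```bash
mkdir -p pics
cat > h.py <<'E'
import numpy as np, cv2
from station import arm, optics, finder
def save(n,f,crop=None,s=1):
    im=optics.grab_frame(n)
    if crop: im=im[crop[1]:crop[3],crop[0]:crop[2]]
    if s!=1: im=cv2.resize(im,None,fx=s,fy=s,interpolation=cv2.INTER_CUBIC)
    cv2.imwrite('pics/'+f,im[:,:,::-1])
def proj(n,P):
    m=optics.camera_model(n);T=np.array(m['world_to_cam']);p=T[:3,:3]@np.array(P)+T[:3,3]
    return np.array([m['cx']+m['fx']*p[0]/-p[2], m['cy']+m['fy']*(-p[1])/-p[2]])
def ray(n,uv):
    m=optics.camera_model(n);T=np.array(m['world_to_cam']);R=T[:3,:3]
    d=np.array([(uv[0]-m['cx'])/m['fx'],-(uv[1]-m['cy'])/m['fy'],-1]);return -R.T@T[:3,3],R.T@(d/np.linalg.norm(d))
def tri(obs):
    A=np.zeros((3,3));b=np.zeros(3)
    for n,uv in obs:
        o,d=ray(n,uv);M=np.eye(3)-np.outer(d,d);A+=M;b+=M@o
    x=np.linalg.solve(A,b);return x,[np.round(proj(n,x)-uv,1) for n,uv in obs]
E
python3 - <<'E'
from h import *
save('scene','s0.png');save('top','t0.png')
print(optics.camera_model('scene'),optics.camera_model('top'),optics.camera_model('wrist'))
print(arm.get_state())
for n in ['tester','holder_top','lever_pivot','lever_grip','injector_center','injector_grip','injector_tip','rack','wrench','tray','can','jar','brush']:
    for c in ['scene','top']:
        r=finder.landmark_of(c,n);print(n,c,[(np.round(x['point']).tolist(),round(x['conf'],2)) for x in r[:4]])
E
```

```text
{'fx': 617.6400145298564, 'fy': 617.6400145298564, 'cx': 321.210033169141, 'cy': 239.88731816441268, 'world_to_cam': array([[ 0.29843169,  0.95424868, -0.01865446, -0.08627934],
       [-0.55657074,  0.18987325,  0.80881219,  0.12327217],
       [ 0.77534995, -0.23099266,  0.58777109, -1.97858114],
       [ 0.        ,  0.        ,  0.        ,  1.        ]])} {'fx': 601.735348587836, 'fy': 601.735348587836, 'cx': 313.8585448838369, 'cy': 236.01762841288604, 'world_to_cam': array([[-0.003854  , -0.99998258,  0.00447026, -0.05536683],
       [ 0.97534849, -0.00277267,  0.22065273, -0.54967969],
       [-0.22063649,  0.00521045,  0.97534219, -1.62593598],
       [ 0.        ,  0.        ,  0.        ,  1.        ]])} {'fx': 371.64829954431775, 'fy': 371.64829954431775, 'cx': 324.9794624381228, 'cy': 233.58335596202903, 'T_tool_cam': array([[ 9.99999597e-01, -7.85233149e-04, -4.35180444e-04,
        -1.26194919e-04],
       [-8.77275608e-04, -9.57659520e-01, -2.87901848e-01,
        -7.73990656e-02],
       [-1.90684620e-04,  2.87902114e-01, -9.57659823e-01,
        -1.47668555e-01],
  
[... 1398 characters left out ...]
[184.0, 166.0], 0.82), ([196.0, 230.0], 0.59), ([414.0, 302.0], 0.19)]
injector_tip scene [([494.0, 334.0], 0.86)]
injector_tip top [([193.0, 184.0], 0.77)]
rack scene [([172.0, 383.0], 0.95)]
rack top [([452.0, 211.0], 0.92), ([326.0, 271.0], 0.68)]
wrench scene [([374.0, 258.0], 0.44)]
wrench top [([250.0, 307.0], 0.87)]
tray scene [([445.0, 253.0], 0.71), ([306.0, 298.0], 0.59), ([386.0, 298.0], 0.51), ([313.0, 302.0], 0.21)]
tray top [([326.0, 272.0], 0.71)]
can scene [([202.0, 295.0], 0.85)]
can top [([414.0, 303.0], 0.95), ([330.0, 271.0], 0.59)]
jar scene []
jar top [([145.0, 272.0], 0.64)]
brush scene [([421.0, 341.0], 0.63)]
brush top [([252.0, 198.0], 0.61), ([197.0, 230.0], 0.39)]
```

View pics/s0.png

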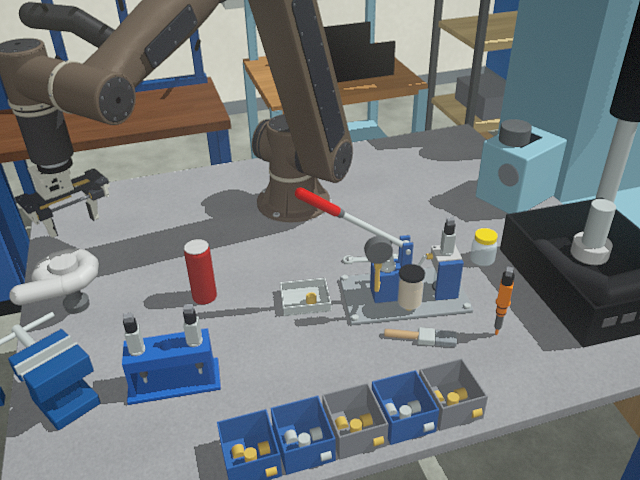

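View pics/t0.png

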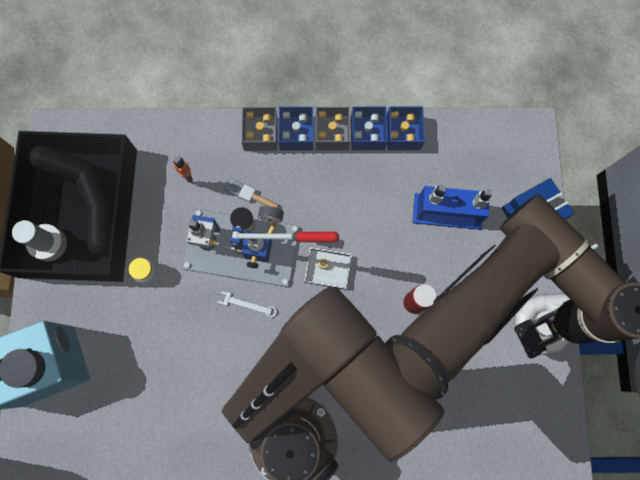

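The candidates for the injector are the one in the tester holder (scene 446,250; top 198,230), the orange look-alike (scene 503,300; top 181,170) and two spares in the blue rack (scene 133/191,330). The steel one in the tester's holder is meant. I'll fit the tester pose and confirm with an enlarged crop.

```bash
cat >> h.py <<'E'
from scipy.optimize import least_squares
from scipy.spatial.transform import Rotation as Ro
E
python3 - <<'E'
from h import *
L={'tester':(0,0,0),'holder_top':(0,.15,.13),'lever_pivot':(0,.045,.16),'lever_grip':(0,.045-.26*np.cos(.61),.16+.26*np.sin(.61)),'injector_grip':(0,.15,.166)}
obs=[]
for c,k in [('scene',2),('top',2)]:
  save(c,c[0]+'1.png')
  for r in range(1):
    for n in L:
      for x in finder.landmark_of(c,n)[:3]:
        obs.append((c,n,np.array(x['point'],float)))
W=lambda p,X:np.array([p[0]+np.cos(p[2])*X[0]-np.sin(p[2])*X[1],p[1]+np.sin(p[2])*X[0]+np.cos(p[2])*X[1],X[2]])
f=lambda p,o:np.concatenate([proj(c,W(p,L[n]))-uv for c,n,uv in o])
p0=[.58,.02,0]
# initial from holder/pivot in both
print(tri([('scene',(444,254)),('top',(197,231))]),tri([('scene',(406,247)),('top',(236,235))]),tri([('scene',(318,200)),('top',(315,238))]))
s=least_squares(f,p0,args=(obs,),loss='soft_l1',f_scale=2)
o2=[o for o in obs if np.linalg.norm(f(s.x,[o]))<12]
s=least_squares(f,s.x,args=(o2,),loss='soft_l1',f_scale=2)
print(s.x)
for o in o2: print(o[0],o[1],np.round(f(s.x,[o]),1))
for n in L: print(n,np.round(W(s.x,L[n]),4))
a=cv2.imread('pics/s1.png')[150:330,280:540];b=cv2.imread('pics/t1.png')[150:300,160:360]
a=cv2.resize(a,None,fx=3,fy=3,interpolation=cv2.INTER_CUBIC)
def draw(im,c,off,k):
  for n in L:
    u=(proj(c,W(s.x,L[n]))-off)*k;cv2.circle(im,tuple(int(v) for v in u),3,(0,255,0),1)
  for X in [(-.09,-.105,.012),(.09,-.105,.012),(.09,.205,.012),(-.09,.205,.012)]:
    u=(proj(c,W(s.x,X))-off)*k;cv2.circle(im,tuple(int(v) for v in u),3,(255,0,255),1)
draw(a,'scene',np.array([280,150]),3)
b=cv2.resize(b,None,fx=4,fy=4,interpolation=cv2.INTER_CUBIC);draw(b,'top',np.array([160,150]),4)
cv2.imwrite('pics/c1.png',a);cv2.imwrite('pics/c2.png',b)
E
```

```text
(array([0.54715364, 0.25094815, 0.12364228]), [array([ 3.2, -0.6]), array([2.8, 1.1])]) (array([0.53047407, 0.14687737, 0.15707709]), [array([ 0.9, -0.1]), array([0.8, 0.3])]) (array([ 0.48777979, -0.06105085,  0.30995284]), [array([ 1.1, -0.1]), array([1. , 0.3])])
[ 0.52019942  0.10160668 -0.1782568 ]
scene tester [-3.1 -0.7]
scene holder_top [ 2.8 -0.2]
scene lever_pivot [0.3 2.3]
scene lever_grip [ 0.7 -0.3]
scene injector_grip [2.9 0.4]
top tester [-0.1  3.5]
top holder_top [3.2 1.5]
top holder_top [5.  0.8]
top lever_pivot [-0.3  1.4]
top lever_grip [-1.  -1.8]
top injector_grip [ 0.4 -1.6]
tester [0.5202 0.1016 0.    ]
holder_top [0.5468 0.2492 0.13  ]
lever_pivot [0.5282 0.1459 0.16  ]
lever_grip [ 0.4904 -0.0638  0.3089]
injector_grip [0.5468 0.2492 0.166 ]
```

View pics/c1.png

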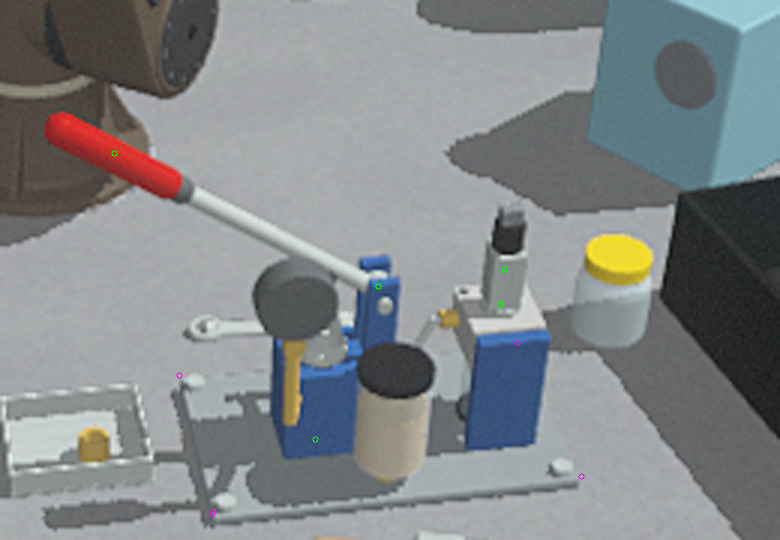

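View pics/c2.png

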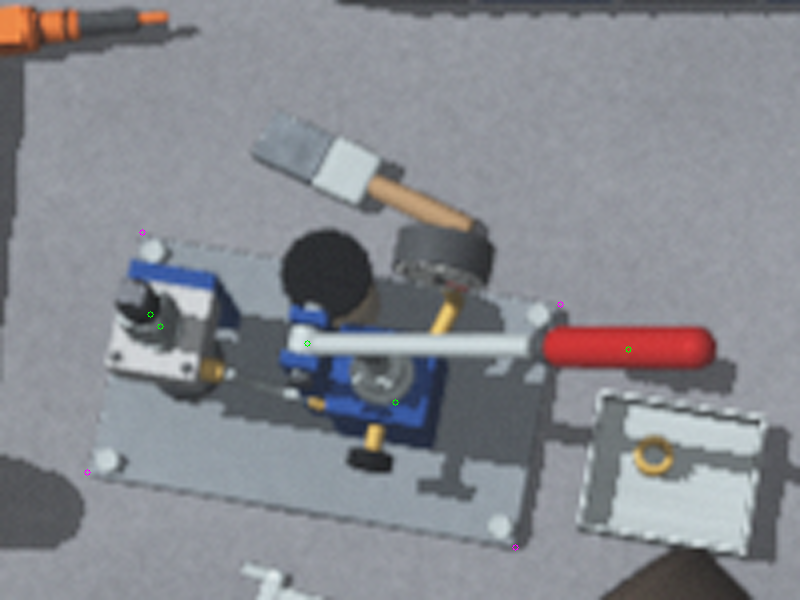

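The overlaid points sit on the tester parts. The crop shows the steel body with black solenoid in the tester holder at crop (504,260), so that is the target. The orange one lies apart at top-crop (20,25). Next I move above the lever grip with the jaws shut.

Call:
{"op": "apply_moves", "data": {"increments": [0,0,0.04,0,0,0,0,0,0.04,0,0,0,0,0,0.04,0,0,0,0.0146,0.0374,0.0045,0,0,0.069,0.0146,0.0374,0.0045,0,0,0.069,0.0146,0.0374,0.0045,0,0,0.069,0.0146,0.0374,0.0045,0,0,0.069,0.0146,0.0374,0.0045,0,0,0.069,0.0146,0.0374,0.0045,0,0,0.069,0.0146,0.0374,0.0045,0,0,0.069,0.0146,0.0374,0.0045,0,0,0.069,0.0146,0.0374,0.0045,0,0,0.069,0.0146,0.0374,0.0045,0,0,0.069,0.0146,0.0374,0.0045,0,0,0.069,0.0146,0.0374,0.0045,0,0,0.069,0.0146,0.0374,0.0045,0,0,0.069,0.0146,0.0374,0.0045,0,0,0.069], "hand": 1, "force": 20}}

```text
t: 3.42
eef_pos: [0.4817, -0.0756, 0.427]
ee_rot: [-3.141, 0.003, 2.999]
force: [1.1, -0.4, 0.3]
width: 0.0004
```

```bash
cat >> h.py <<'E'
import json,os
def st():
    s=arm.get_state();r=[list(map(float,s['q'])),list(map(float,s['eef_pos'])),list(map(float,s['ee_rot']))]
    open('log.txt','a').write(json.dumps(r)+'\n')
    print('t',round(s['t'],2),'q',np.round(s['q'],3),'p',np.round(s['eef_pos'],4),'rpy',np.round(s['ee_rot'],3),'F',np.round(s['force'],1),'M',np.round(s['moment'],2),'w',round(s['width'],4))
E
python3 -c "
from h import *
st()"
```

```text
t 3.42 q [ 2.500e-01 -2.700e-02 -4.100e-02  1.000e-03 -1.554e+00 -3.920e-01] p [ 0.4817 -0.0756  0.427 ] rpy [-3.141e+00  3.000e-03  2.999e+00] F [ 1.1 -0.4  0.3] M [-0.04 -0.06  0.02] w 0.0004
```

Call:
{"op": "apply_moves", "data": {"increments": [0.004,-0.014,-0.025,0,0,-0.035,0,0,-0.03,0,0,0,0,0,-0.03,0,0,0,0,0,-0.03,0,0,0,0,0,-0.03,0,0,0,0,0,-0.03,0,0,0,0,0,-0.03,0,0,0,0,0,-0.03,0,0,0,0,0,-0.015,0,0,0]}}

```text
t: 4.17
eef_pos: [0.4973, -0.0813, 0.1845]
ee_rot: [-3.141, 0.038, 2.993]
force: [-5.4, -0.7, 9.1]
width: 0.0002
```

```bash
python3 -c "
from h import *
st();save('scene','s2.png',(240,120,520,330),2.5)"
```

```text
t 4.17 q [ 0.24   0.096 -0.471  0.018 -0.968 -0.399] p [ 0.4973 -0.0813  0.1845] rpy [-3.141  0.038  2.993] F [-5.4 -0.7  9.1] M [-0.41  2.05 -0.03] w 0.0002
```

View pics/s2.png

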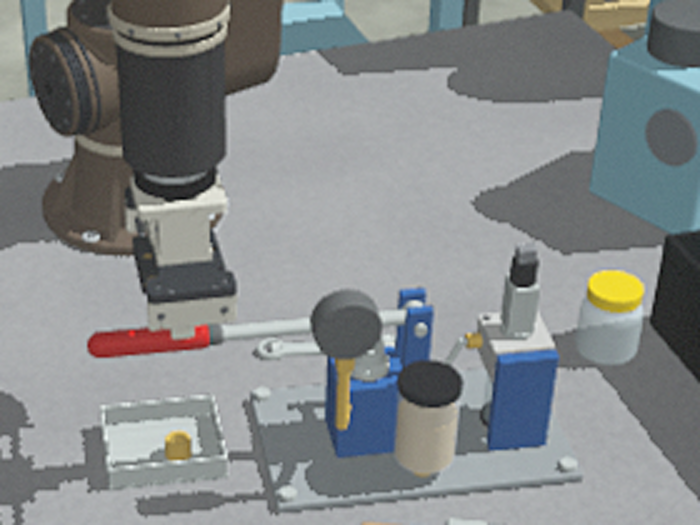

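The lever is going down under the shut jaws (tips on the red grip near 185,330). I continue to the stop, nudging the small drift back.

Call:
{"op": "apply_moves", "data": {"increments": [-0.005,-0.003,-0.012,0,-0.038,0,-0.003,-0.002,-0.012,0,0,0,0,0,-0.012,0,0,0,0,0,-0.008,0,0,0,0,0,-0.005,0,0,0]}}

```text
t: 4.63
eef_pos: [0.4959, -0.0847, 0.1483]
ee_rot: [3.134, 0.094, 2.997]
force: [-36.1, 13.3, 72.9]
width: 0.0006
```

```bash
python3 -c "
from h import *
st()"
```

```text
t 4.63 q [ 0.244  0.102 -0.572  0.039 -0.808 -0.414] p [ 0.4959 -0.0847  0.1483] rpy [3.134 0.094 2.997] F [-36.1  13.3  72.9] M [ 5.22 11.9   0.39] w 0.0006
```

Call:
{"op": "apply_moves", "data": {"increments": [0,0,0.02,0,0,0,0,0,0.04,0,0.047,0,-0.004,0,0.04,0,0.047,0,-0.004,0,0.04,0,0,0,0,0,0.04,0,0,0,0,0,0.04,0,0,0,0,0,0.03,0,0,0,0,0,0,0,0,0,0,0,0,0,0,0,0,0,0,0,0,0,0,0,0,0,0,0,0,0,0,0,0,0,0,0,0,0,0,0]}}

```text
t: 5.72
eef_pos: [0.4856, -0.0831, 0.4214]
ee_rot: [3.139, 0.017, 3.002]
force: [0.4, -0.7, -0.0]
width: 0.0004
```

```bash
python3 -c "
from h import *
st();save('scene','s3.png',(240,120,520,330),2)
print(finder.landmark_of('scene','lever_grip')[:2],proj('scene',[.4904,-.0638,.3089]))"
```

```text
t 5.72 q [ 0.233 -0.027 -0.054  0.003 -1.527 -0.373] p [ 0.4856 -0.0831  0.4214] rpy [3.139 0.017 3.002] F [ 0.4 -0.7 -0. ] M [0.02 0.11 0.03] w 0.0004
[{'point': [318.6, 202.3], 'conf': 0.71}, {'point': [403.8, 244.8], 'conf': 0.23}] [318.31495153 201.0954163 ]
```

View pics/s3.png

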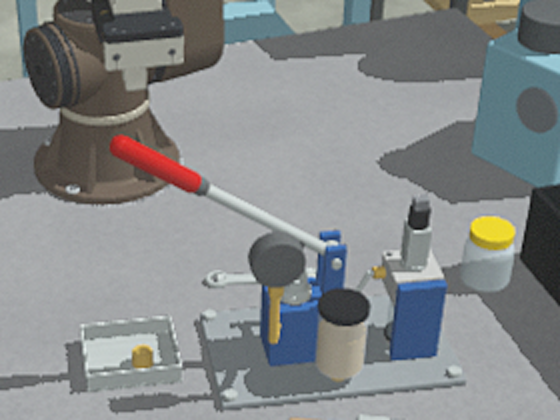

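Stroke 1 is complete: it reached the stop (force rose to 73 N) and the lever is back at its rest place (grip found at 318,202 against 318,201 predicted). Stroke 2 goes in more gently.

Call:
{"op": "apply_moves", "data": {"increments": [0,0,-0.03,0,0.01,0,-0.001,0,-0.03,0,0.005,0,-0.001,0,-0.03,0,0.005,0,-0.001,0,-0.03,0,0.005,0,-0.001,0,-0.03,0,0.005,0,-0.001,0,-0.03,0,0.005,0,-0.001,0,-0.03,0,0.005,0,-0.001,0,-0.03,0,0.005,0,-0.002,0,-0.015,0,0.005,0,-0.002,0,-0.01,0,0.005,0,-0.001,0,-0.006,0,0.005,0,0,0,-0.003,0,0,0]}}

```text
t: 6.82
eef_pos: [0.4831, -0.0882, 0.1485]
ee_rot: [-3.128, -0.017, 3.008]
force: [-17.4, 9.6, 44.2]
width: 0.0001
```

```bash
python3 -c "
from h import *
st()"
```

```text
t 6.82 q [ 0.226  0.147 -0.501  0.009 -0.943 -0.365] p [ 0.4831 -0.0882  0.1485] rpy [-3.128 -0.017  3.008] F [-17.4   9.6  44.2] M [ 3.6   6.71 -0.01] w 0.0001
```

Call:
{"op": "apply_moves", "data": {"increments": [0,0,0.02,0,0,0,0,0,0.04,0,0,0,0,0,0.04,0,0,0,0,0,0.04,0,0,0,0,0,0.04,0,0,0,0,0,0.04,0,0,0,0,0,0.03,0,0,0,0,0,0,0,0,0,0,0,0,0,0,0,0,0,0,0,0,0,0,0,0,0,0,0,0,0,0,0,0,0,0,0,0,0,0,0,0,0,0,0,0,0]}}

```text
t: 7.98
eef_pos: [0.4808, -0.0876, 0.4062]
ee_rot: [-3.126, -0.023, 3.01]
force: [0.4, 1.2, -0.7]
width: 0.0002
```

Call:
{"op": "apply_moves", "data": {"increments": [0,0,-0.03,0,0,0,-0.001,0,-0.03,0,0.003,0,-0.001,0,-0.03,0,0.003,0,-0.001,0,-0.03,0,0.003,0,-0.001,0,-0.03,0,0.003,0,-0.001,0,-0.03,0,0.003,0,-0.001,0,-0.03,0,0.003,0,-0.001,0,-0.03,0,0.003,0,-0.001,0,-0.015,0,0.003,0,-0.001,0,-0.01,0,0.003,0,-0.001,0,-0.004,0,0.003,0,0,0,-0.002,0,0,0]}}

```text
t: 8.98
eef_pos: [0.4796, -0.0939, 0.1465]
ee_rot: [-3.109, -0.024, 3.022]
force: [-19.5, 9.6, 39.5]
width: 0.0001
```

```bash
python3 -c "
from h import *
st()"
```

```text
t 8.98 q [ 0.228  0.149 -0.512  0.028 -0.944 -0.364] p [ 0.4796 -0.0939  0.1465] rpy [-3.109 -0.024  3.022] F [-19.5   9.6  39.5] M [ 3.41  7.54 -0.17] w 0.0001
```

Call:
{"op": "apply_moves", "data": {"increments": [0,0,0.02,0,0,0,0,0,0.04,0.03,-0.02,0,0.003,0.004,0.04,0,0,0,0,0,0.04,0,0,0,0,0,0.04,0,0,0,0,0,0.04,0,0,0,0,0,0.03,0,0,0,0,0,0,0,0,0,0,0,0,0,0,0,0,0,0,0,0,0,0,0,0,0,0,0,0,0,0,0,0,0,0,0,0,0,0,0,0,0,0,0,0,0]}}

```text
t: 10.15
eef_pos: [0.4776, -0.089, 0.4065]
ee_rot: [3.141, -0.013, 3.025]
force: [-0.4, 0.3, 0.4]
width: 0.0005
```

Call:
{"op": "apply_moves", "data": {"increments": [0,0,-0.03,0,0,0,-0.001,0,-0.03,0,0.003,0,-0.001,0,-0.03,0,0.003,0,-0.001,0,-0.03,0,0.003,0,-0.001,0,-0.03,0,0.003,0,-0.001,0,-0.03,0,0.003,0,-0.001,0,-0.03,0,0.003,0,-0.001,0,-0.03,0,0.003,0,-0.001,0,-0.015,0,0.003,0,-0.001,0,-0.01,0,0.003,0,-0.001,0,-0.004,0,0.003,0,0,0,-0.002,0,0,0]}}

```text
t: 11.15
eef_pos: [0.4767, -0.0953, 0.1446]
ee_rot: [-3.126, -0.014, 3.036]
force: [-18.6, 10.2, 39.1]
width: 0.0006
```

Call:
{"op": "apply_moves", "data": {"increments": [0,0,0.02,0,0,0,0,0,0.04,0,0,0,0,0,0.04,0,0,0,0,0,0.04,0,0,0,0,0,0.04,0,0,0,0,0,0.04,0,0,0,0,0,0.03,0,0,0,0,0,0.03,0,0,0,0,0,0.03,0,0,0,0,0,0.03,0,0,0,0,0,0,0,0,0,0,0,0,0,0,0,0,0,0,0,0,0]}}

```text
t: 12.23
eef_pos: [0.47, -0.0948, 0.501]
ee_rot: [-3.126, -0.018, 3.037]
force: [-0.6, -0.5, 0.2]
width: 0.0005
```

Run:
```python
from h import *
st();optics.grab_frame('scene')
print(finder.landmark_of('scene','lever_grip')[:2])
# fit: chain Rz(q1) [a1] Ry(q2) [L1 up] Ry(-q3) [forearm] Rx(q4) Ry(-q5) Rz'(q6)
s=arm.get_state()
D=[json.loads(l) for l in open('log.txt')]
D.insert(0,[[-.8529042,.3593116,.0111946,-.0002497,-1.2240788,-.2881344],[.28106791,-.61327666,.23674854],[-3.14142006,-.0014084,2.00046883]])
R0=lambda a,t:Ro.from_rotvec(np.array(a)*t).as_matrix()
X,Y,Z=np.eye(3)
# check orientation model: candidates of q4,q6 signs
for s4 in (1,-1):
  for s6 in (1,-1):
    M=[]
    for q,p,e in D:
      A=R0(Z,q[0])@R0(Y,q[1])@R0(Y,-q[2])@R0(X,s4*q[3])@R0(Y,-q[4])@R0(X,s6*q[5])
      M.append(A.T@Ro.from_euler('xyz',e).as_matrix())
    m=Ro.from_matrix(M);mm=m.mean();print(s4,s6,np.round([ (mm.inv()*k).magnitude() for k in m],3),np.round(mm.as_matrix(),2).tolist())
```

```text
t 12.23 q [ 0.22  -0.021  0.122  0.009 -1.736 -0.323] p [ 0.47   -0.0948  0.501 ] rpy [-3.126 -0.018  3.037] F [-0.6 -0.5  0.2] M [ 0.07  0.06 -0.02] w 0.0005
[{'point': [318.3, 199.4], 'conf': 0.78}]
1 1 [0.141 0.071 0.063 0.068 0.034 0.009 0.03  0.067] [[0.01, 0.02, 1.0], [0.66, 0.75, -0.02], [-0.75, 0.66, -0.01]]
1 -1 [0.026 0.024 0.011 0.053 0.02  0.009 0.03  0.018] [[0.01, 0.02, 1.0], [-0.01, 1.0, -0.02], [-1.0, -0.01, 0.01]]
-1 1 [0.153 0.055 0.069 0.098 0.017 0.    0.001 0.084] [[0.0, -0.0, 1.0], [0.67, 0.75, -0.0], [-0.75, 0.67, 0.0]]
-1 -1 [0. 0. 0. 0. 0. 0. 0. 0.] [[0.0, -0.0, 1.0], [0.0, 1.0, 0.0], [-1.0, 0.0, 0.0]]
```

```bash
cat > kin.py <<'E'
from h import *
R0=lambda a,t:Ro.from_rotvec(np.array(a)*t).as_matrix()
X,Y,Z=np.eye(3)
E=np.array([[0,0,1],[0,1,0],[-1,0,0.]])
def parts(q):
    A=R0(Z,q[0]);B=A@R0(Y,q[1]);C=B@R0(Y,-q[2]);T=C@R0(X,-q[3])@R0(Y,-q[4])@R0(X,-q[5])@E
    return A,B,C,T
def fit():
    D=[json.loads(l) for l in open('log.txt')]
    D.insert(0,[[-.8529042,.3593116,.0111946,-.0002497,-1.2240788,-.2881344],[.28106791,-.61327666,.23674854],0])
    M=[];b=[]
    for q,p,_ in D:
        A,B,C,T=parts(q);M.append(np.column_stack([A,B[:,2],C[:,0],C[:,2],T[:,2]]));b.append(p)
    M=np.vstack(M);b=np.concatenate(b);x,_,r,s=np.linalg.lstsq(M,b,rcond=None)
    return x,np.abs(M@x-b).max(),s
E
python3 -c "
from kin import *
x,e,s=fit();print(np.round(x,4),e,np.round(s,4))"
```

```text
[ 0.0049 -0.1916  0.2144  0.6007  0.4586  0.0023  0.3833] 0.0024732363418004666 [5.5984 3.956  2.8285 0.7419 0.6281 0.239  0.0727]
```

```bash
cat >> kin.py <<'E'
P=fit()[0]
LO=np.array([-3.07,-1.43,-1.02,-3.03,-3.05,-3.03]);HI=np.array([3.07,2.12,1.25,1.67,0,3.03])
def fk(q):
    A,B,C,T=parts(q);el=A@P[:3]+B[:,2]*P[3];w=el+C[:,0]*P[4]+C[:,2]*P[5]
    return w+T[:,2]*P[6],T,el,w
def ik(p,R,seeds):
    best=None
    for s in seeds:
        f=lambda q:np.concatenate([(fk(q)[0]-p)*5,(Ro.from_matrix(fk(q)[1].T@R)).as_rotvec()])
        r=least_squares(f,np.clip(s,LO+.02,HI-.02),bounds=(LO+.01,HI-.01))
        if r.cost<1e-5 and (best is None or np.abs(r.x-seeds[0]).max()<np.abs(best-seeds[0]).max()): best=r.x
    return best
def seeds(q0,n=25):
    g=np.random.default_rng(0);return [np.array(q0)]+[g.uniform(LO,HI) for _ in range(n)]
YAW=-.1783
def toolR(az,al,flip):
    zt=np.array([np.cos(az)*np.cos(al),np.sin(az)*np.cos(al),-np.sin(al)])
    xt=np.array([-np.sin(az),np.cos(az),0])*(1 if flip else -1)
    return np.column_stack([xt,np.cross(zt,xt),zt])
E
python3 - <<'E'
from kin import *
q0=arm.get_state()['q'];S=seeds(q0)
G=np.array([.547,.249,.172])
for k,name in enumerate(['+x','+y','-x','-y']):
  for al in (0.,.26,.45,.6):
    for fl in (0,1):
      R=toolR(YAW+k*np.pi/2,al,fl);q=ik(G+.008*R[:,2],R,S)
      if q is not None:
        p,T,el,w=fk(q);print(name,al,fl,np.round(q,2),'el',np.round(el,2),'w',np.round(w,2),'ydown',np.round(R[2,1],2))
E
```

```text
+x 0.45 0 [ 1.5   0.35 -0.98  1.35 -1.16 -1.3 ] el [0.21 0.19 0.78] w [0.21 0.31 0.34] ydown -0.9
+x 0.45 1 [ 1.5   0.35 -0.98  1.35 -1.16  1.84] el [0.21 0.19 0.78] w [0.21 0.31 0.34] ydown 0.9
+x 0.6 0 [ 1.41  0.23 -0.9   1.27 -1.04 -1.06] el [0.21 0.11 0.8 ] w [0.24 0.3  0.38] ydown -0.83
+x 0.6 1 [ 1.41  0.23 -0.9   1.27 -1.04  2.08] el [0.21 0.11 0.8 ] w [0.24 0.3  0.38] ydown 0.83
+y 0.0 0 [ 0.15  0.81 -0.73 -1.9  -1.56 -1.6 ] el [ 0.46 -0.12  0.63] w [ 0.48 -0.12  0.17] ydown -1.0
+y 0.0 1 [ 0.15  0.81 -0.73 -1.9  -1.56  1.54] el [ 0.46 -0.12  0.63] w [ 0.48 -0.12  0.17] ydown 1.0
+y 0.26 0 [ 0.18  0.59 -0.73 -1.85 -1.23 -1.82] el [ 0.37 -0.13  0.71] w [ 0.48 -0.11  0.27] ydown -0.97
+y 0.26 1 [ 0.18  0.59 -0.73 -1.85 -1.23  1.32] el [ 0.37 -0.13  0.71] w [ 0.48 -0.11  0.27] ydown 0.97
+y 0.45 0 [ 0.23  0.45 -0.7  -1.75 -1.   -2.03] el [ 0.31 -0.13  0.75] w [ 0.49 -0.08  0.34] ydown -0.9
+y 0.45 1 [ 0.23  0.45 -0.7  -1.75 -1.    1.12] el [ 0.31 -0.13  0.75] w [ 0.49 -0.08  0.34] ydown 0.9
+y 0.6 0 [ 0.28  0.36 -0.67 -1.6  -0.83 -2.24] el [ 0.26 -0.12  0.78] w [ 0.49 -0.06  0.3
[... 977 characters left out ...]
 0.17] ydown -1.0
-y 0.0 1 [ 1.01  1.07  0.26  0.51 -2.27  1.91] el [0.44 0.35 0.5 ] w [0.61 0.62 0.17] ydown 1.0
-y 0.26 0 [ 1.01  0.94  0.23  0.44 -2.1  -1.23] el [0.42 0.31 0.57] w [0.61 0.61 0.27] ydown -0.97
-y 0.26 1 [ 1.01  0.94  0.23  0.44 -2.1   1.91] el [0.42 0.31 0.57] w [0.61 0.61 0.27] ydown 0.97
-y 0.45 0 [ 0.99  0.84  0.19  0.39 -1.97 -1.23] el [0.41 0.28 0.61] w [0.61 0.58 0.34] ydown -0.9
-y 0.45 1 [ 0.99  0.84  0.19  0.39 -1.97  1.91] el [0.41 0.28 0.61] w [0.61 0.58 0.34] ydown 0.9
-y 0.6 0 [ 0.98  0.76  0.14  0.35 -1.86 -1.22] el [0.39 0.24 0.65] w [0.6  0.55 0.38] ydown -0.83
-y 0.6 1 [ 0.98  0.76  0.14  0.35 -1.86  1.92] el [0.39 0.24 0.65] w [0.6  0.55 0.38] ydown 0.83
```

```bash
cat >> kin.py <<'E'
def local(p,R,q):
    f=lambda x:np.concatenate([(fk(x)[0]-p)*5,(Ro.from_matrix(fk(x)[1].T@R)).as_rotvec()])
    r=least_squares(f,np.clip(q,LO+.011,HI-.011),bounds=(LO+.01,HI-.01));return r.x,r.cost
E
python3 - <<'E'
from kin import *
print(tri([('scene',(484,243)),('top',(145,270))])[0],'jar; orange grip',tri([('scene',(509,290)),('top',(184,166))])[0],'tip',tri([('scene',(494,334)),('top',(193,184))])[0])
s=arm.get_state();q0=s['q'];S=seeds(q0)
G=np.array([.547,.249,.172])
for al in (.45,.5,.55):
  R=toolR(YAW,al,0);q=ik(G+.008*R[:,2],R,S);print(al,np.round(q,2))
  for dz in (.06,.12,.2,.28):
    q1,c=local(G+[0,0,dz]+.008*R[:,2],R,q);print('  lift',dz,np.round(q1,2),round(c,6));q=q1
# approach path: from current to pre-grasp
R=toolR(YAW,.5,0);h=np.array([np.cos(YAW),np.sin(YAW),0])
qg=ik(G+.008*R[:,2],R,S)
q=qg
for d in (.05,.1,.13):
  q,c=local(G-R[:,2]*d+.008*R[:,2],R,q);print('back',d,np.round(q,2),round(c,6))
# lift then level search
ql,c=local(G+[0,0,.2]+.008*R[:,2],R,qg);a=R.T@[0,0,1]
g=[]
for gx in (.5,.56):
 for gz in (.40,.48):
  for psi in np.arange(0,2*np.pi,np.pi/6):
   u=np.array([np.cos(psi),np.sin(psi),0])
   for th in np.arange(0,2*np.pi,np.pi/8):
    R1=Ro.align_vectors([u],[a])[0].as_matrix();Rf=R0(u,th)@R1
    if Rf[2,2]>.2: continue
    p=np.array([gx,.25,gz])+.008*Rf[:,2]
    qf,c=local(p,Rf,ql)
    if c<1e-6: g.append((np.abs(qf-ql).max(),gx,gz,round(psi,2),round(th,2),np.round(qf,2),np.round(Rf[:,2],2),np.round(Rf[:,0],2)))
g.sort(key=lambda x:x[0])
for x in g[:14]: print(*x)
E
```

```text
[0.45636858 0.41370254 0.05360917] jar; orange grip [0.73259871 0.30387967 0.13860192] tip [ 0.72411183  0.30094135 -0.00537902]
0.45 [ 1.5   0.35 -0.98  1.35 -1.16 -1.3 ]
  lift 0.06 [ 1.5   0.19 -0.92  1.27 -1.22 -1.08] 0.0
  lift 0.12 [ 1.5   0.06 -0.85  1.2  -1.28 -0.87] 0.0
  lift 0.2 [ 1.5  -0.08 -0.73  1.15 -1.38 -0.64] 0.0
  lift 0.28 [ 1.5  -0.16 -0.6   1.12 -1.47 -0.44] 0.0
0.5 [ 1.47  0.3  -0.95  1.33 -1.12 -1.22]
  lift 0.06 [ 1.47  0.15 -0.89  1.24 -1.18 -1.  ] 0.0
  lift 0.12 [ 1.47  0.03 -0.82  1.17 -1.25 -0.8 ] 0.0
  lift 0.2 [ 1.47 -0.09 -0.7   1.11 -1.35 -0.58] 0.0
  lift 0.28 [ 1.47 -0.17 -0.56  1.08 -1.45 -0.39] 0.0
0.55 [ 1.44  0.27 -0.93  1.3  -1.08 -1.14]
  lift 0.06 [ 1.44  0.12 -0.87  1.21 -1.15 -0.93] 0.0
  lift 0.12 [ 1.44  0.01 -0.79  1.14 -1.22 -0.73] 0.0
  lift 0.2 [ 1.44 -0.1  -0.67  1.07 -1.33 -0.52] 0.0
  lift 0.28 [ 1.44 -0.17 -0.53  1.04 -1.43 -0.33] 0.0
back 0.05 [ 1.61  0.22 -0.97  1.18 -1.19 -1.17] 0.0
back 0.1 [ 1.75  0.14 -0.97  1.04 -1.27 -1.12] 0.0
back 0.13 [ 1.83  0.09 -0.96  0.96 -1.33 -1.1 ] 0.0
0.689512121367706 0.5 0.48 4.71 3.93 [ 1.02
[... 864 characters left out ...]
[-0.71  0.   -0.71]
1.0618632561742076 0.5 0.4 1.57 4.71 [ 1.62  0.29 -0.73  1.09 -1.85  0.48] [ 0.88 -0.48  0.  ] [-0.  0.  1.]
1.0966670722390717 0.5 0.4 1.05 0.0 [ 1.38  0.54 -0.31  0.9  -2.11  0.52] [ 0.52 -0.85  0.04] [-0.04  0.02  1.  ]
1.1150587756394157 0.56 0.4 1.57 4.71 [ 1.48  0.33 -0.67  1.22 -1.79  0.54] [ 0.88 -0.48  0.  ] [-0.  0.  1.]
1.1383523889206149 0.5 0.4 0.52 0.79 [ 1.15  0.7   0.1   0.67 -2.37  0.56] [ 0.02 -1.   -0.04] [ 0.02 -0.04  1.  ]
1.1611429607356403 0.5 0.48 4.71 4.32 [ 1.52 -0.68 -0.85  1.27 -0.96 -1.74] [ 0.81  0.48 -0.34] [-0.38  0.   -0.92]
1.1642472347751407 0.56 0.48 4.19 3.93 [ 1.15 -0.27 -0.39  0.73 -1.04 -1.74] [ 0.7   0.15 -0.7 ] [-0.69  0.4  -0.6 ]
```

Run:
```python
from kin import *
s=arm.get_state();q=s['q'];p0=s['eef_pos'];Rc=Ro.from_euler('xyz',s['ee_rot'])
Rt=Ro.from_matrix(toolR(YAW,.5,0));rv=(Rt*Rc.inv()).as_rotvec();print('rotvec',rv,np.linalg.norm(rv))
pv=np.array([.40,.22,.42])
for k in range(1,19):
  t=k/18;p=p0+(pv-p0)*t;R=(Ro.from_rotvec(rv*t)*Rc).as_matrix()
  qn,c=local(p,R,q)
  if k%3==0: print(k,np.round(qn,2),round(c,6),round(np.abs(qn-q).max(),2),np.round(fk(qn)[3],2))
  q=qn
print((pv-p0)/18,rv/18)
```

```text
rotvec [-0.90982454 -0.70855956  1.35514322] 1.7793961079670095
3 [ 0.52 -0.16 -0.04  0.19 -1.66 -0.38] 0.0 0.11 [0.41 0.02 0.86]
6 [ 0.87 -0.27 -0.2   0.39 -1.66 -0.49] 0.0 0.12 [0.34 0.11 0.83]
9 [ 1.24 -0.35 -0.35  0.55 -1.72 -0.61] 0.0 0.12 [0.26 0.18 0.78]
12 [ 1.58 -0.39 -0.49  0.67 -1.81 -0.69] 0.0 0.11 [0.19 0.23 0.73]
15 [ 1.85 -0.39 -0.63  0.75 -1.88 -0.72] 0.0 0.08 [0.12 0.27 0.67]
18 [ 2.06 -0.37 -0.75  0.82 -1.9  -0.69] 0.0 0.06 [0.07 0.28 0.6 ]
[-0.00387045  0.01748261 -0.00443839] [-0.05054581 -0.03936442  0.07528573]
```

Call:
{"op": "apply_moves", "data": {"increments": [-0.004,0.0175,-0.0044,-0.0505,-0.0394,0.0753,-0.004,0.0175,-0.0044,-0.0505,-0.0394,0.0753,-0.004,0.0175,-0.0044,-0.0505,-0.0394,0.0753,-0.004,0.0175,-0.0044,-0.0505,-0.0394,0.0753,-0.004,0.0175,-0.0044,-0.0505,-0.0394,0.0753,-0.004,0.0175,-0.0044,-0.0505,-0.0394,0.0753,-0.004,0.0175,-0.0044,-0.0505,-0.0394,0.0753,-0.004,0.0175,-0.0044,-0.0505,-0.0394,0.0753,-0.004,0.0175,-0.0044,-0.0505,-0.0394,0.0753,-0.004,0.0175,-0.0044,-0.0505,-0.0394,0.0753,-0.004,0.0175,-0.0044,-0.0505,-0.0394,0.0753,-0.004,0.0175,-0.0044,-0.0505,-0.0394,0.0753,-0.004,0.0175,-0.0044,-0.0505,-0.0394,0.0753,-0.004,0.0175,-0.0044,-0.0505,-0.0394,0.0753,-0.004,0.0175,-0.0044,-0.0505,-0.0394,0.0753,-0.004,0.0175,-0.0044,-0.0505,-0.0394,0.0753,-0.004,0.0175,-0.0044,-0.0505,-0.0394,0.0753,-0.004,0.0175,-0.0044,-0.0505,-0.0394,0.0753,0,0,0,0,0,0], "hand": 0.25}}

```text
t: 13.92
eef_pos: [0.3899, 0.2457, 0.4221]
ee_rot: [-2.049, -0.05, -1.695]
force: [1.8, -0.4, 0.3]
width: 0.0656
```

```bash
cat >> kin.py <<'E'
def rotto(Rt):
    s=arm.get_state();return (Ro.from_matrix(Rt)*Ro.from_euler('xyz',s['ee_rot']).inv()).as_rotvec()
E
python3 - <<'E'
from kin import *
st();print(np.round(P,4),fit()[1])
R=toolR(YAW,.5,0);G=np.array([.547,.249,.172])
pre=G-.112*R[:,2];s=arm.get_state();print('pre',pre,'d',pre-s['eef_pos'],'rot',rotto(R))
E
```

```text
t 13.92 q [ 1.66  -0.285 -1.017  1.06  -1.42  -0.694] p [0.3899 0.2457 0.4221] rpy [-2.049 -0.05  -1.695] F [ 1.8 -0.4  0.3] M [0.37 2.88 0.  ] w 0.0656
[ 0.0049 -0.1916  0.2144  0.6007  0.4586  0.0023  0.3833] 0.1064507815210613
pre [0.45026897 0.26643226 0.22569566] d [ 0.06034712  0.02075032 -0.19640742] rot [ 0.05305767  0.01380195 -0.05438819]
```

Run:
```python
from kin import *
D=[json.loads(l) for l in open('log.txt')]
D.insert(0,[[-.8529042,.3593116,.0111946,-.0002497,-1.2240788,-.2881344],[.28106791,-.61327666,.23674854],0])
def cols(q):
    A,B,C,T=parts(q);W=C@R0(X,-q[3]);V=W@R0(Y,-q[4])
    return {'Ax':A[:,0],'Ay':A[:,1],'Az':A[:,2],'Bx':B[:,0],'Bz':B[:,2],'Cx':C[:,0],'Cz':C[:,2],'Wy':W[:,1],'Wz':W[:,2],'Vy':V[:,1],'Vz':V[:,2],'T':T[:,2],'Tx':T[:,0],'Ty':T[:,1]}
base=['Az','Bz','Cx','T']
import itertools
for ex in (['Ax','Ay','Cz'],['Ax','Wy','Cz'],['Ax','Vy','Cz'],['Ax','Ay','Cz','Wy'],['Ax','Ay','Cz','Wy','Wz'],['Ax','Ay','Wz'],['Ax','Ay','Cz','Vz'],['Ax','Ay','Cz','Ty','Tx'],['Ax','Ay','Cz','Wz','Vz'],['Ax','Wy','Wz']):
    n=base+ex;M=np.vstack([np.column_stack([cols(q)[k] for k in n]) for q,p,_ in D]);b=np.concatenate([p for q,p,_ in D])
    x=np.linalg.lstsq(M,b,rcond=None)[0];print(dict(zip(n,np.round(x,3))),'res',round(np.abs(M@x-b).max(),4))
A=Ro.from_matrix(parts(D[-1][0])[3]);print('ori err',(A.inv()*Ro.from_euler('xyz',D[-1][2])).magnitude())
```

```text
{'Az': np.float64(0.285), 'Bz': np.float64(0.45), 'Cx': np.float64(0.401), 'T': np.float64(0.332), 'Ax': np.float64(0.067), 'Ay': np.float64(-0.185), 'Cz': np.float64(0.026)} res 0.1065
{'Az': np.float64(0.199), 'Bz': np.float64(0.602), 'Cx': np.float64(0.464), 'T': np.float64(0.367), 'Ax': np.float64(0.0), 'Wy': np.float64(-0.192), 'Cz': np.float64(-0.0)} res 0.0
{'Az': np.float64(0.199), 'Bz': np.float64(0.602), 'Cx': np.float64(0.464), 'T': np.float64(0.367), 'Ax': np.float64(0.0), 'Vy': np.float64(-0.192), 'Cz': np.float64(-0.0)} res 0.0
{'Az': np.float64(0.199), 'Bz': np.float64(0.602), 'Cx': np.float64(0.464), 'T': np.float64(0.367), 'Ax': np.float64(-0.0), 'Ay': np.float64(0.0), 'Cz': np.float64(-0.0), 'Wy': np.float64(-0.192)} res 0.0
{'Az': np.float64(0.199), 'Bz': np.float64(0.602), 'Cx': np.float64(0.464), 'T': np.float64(0.367), 'Ax': np.float64(-0.0), 'Ay': np.float64(0.0), 'Cz': np.float64(0.0), 'Wy': np.float64(-0.192), 'Wz': np.float64(-0.0)} res 0.0
{'Az': np.float64(0.331), 'Bz': np.float64(0.426), 'Cx': np.float64(0.4), 'T': np.float64(0.36), 'Ax': np.float64(0.068
[... 264 characters left out ...]
res 0.0236
{'Az': np.float64(0.247), 'Bz': np.float64(0.504), 'Cx': np.float64(0.457), 'T': np.float64(0.35), 'Ax': np.float64(-0.016), 'Ay': np.float64(-0.016), 'Cz': np.float64(0.032), 'Ty': np.float64(-0.157), 'Tx': np.float64(-0.084)} res 0.0086
{'Az': np.float64(0.085), 'Bz': np.float64(0.571), 'Cx': np.float64(0.444), 'T': np.float64(0.234), 'Ax': np.float64(0.331), 'Ay': np.float64(-0.191), 'Cz': np.float64(-0.012), 'Wz': np.float64(0.022), 'Vz': np.float64(-0.311)} res 0.0242
{'Az': np.float64(0.199), 'Bz': np.float64(0.602), 'Cx': np.float64(0.464), 'T': np.float64(0.367), 'Ax': np.float64(0.0), 'Wy': np.float64(-0.192), 'Wz': np.float64(-0.0)} res 0.0
ori err 2.4825341532472736e-16
```

The wrist offset lies after joint 4, and with that the kinematic model fits exactly. I re-plan the grasp with it.

```bash
python3 - <<'E'
s=open('kin.py').read()
a=s.index('def fk');b=s.index('def ik')
s=s[:a]+'''def fk(q):
    A,B,C,T=parts(q);el=A[:,2]*.199+B[:,2]*.602;w0=el+C[:,0]*.464;w=w0-.192*(C@R0(X,-q[3]))[:,1]
    return w+T[:,2]*.367,T,el,(w0,w)
'''+s[b:]
open('kin.py','w').write(s)
E
python3 - <<'E'
from kin import *
s=arm.get_state();q0=s['q'];print(fk(q0)[0]-s['eef_pos'])
S=seeds(q0,40);G=np.array([.547,.249,.172])
for k,name in enumerate(['+x','+y','-x','-y']):
  for al in (0.,.25,.45,.6,.75):
      R=toolR(YAW+k*np.pi/2,al,0)
      Q=[]
      for x in S:
        q,c=local(G+.008*R[:,2],R,x)
        if c<1e-8 and not any(np.abs(q-y).max()<.05 for y in Q): Q.append(q)
      for q in Q:
        p,T,el,(w0,w)=fk(q);print(name,al,np.round(q,2),'el',np.round(el,2),'w0',np.round(w0,2),'w',np.round(w,2))
E
```

```text
[3.43751792e-05 3.14557630e-04 4.65265778e-04]
+y 0.0 [-0.2   0.69 -0.26 -1.55 -1.59 -2.18] el [ 0.38 -0.08  0.66] w0 [ 0.64 -0.13  0.28] w [ 0.48 -0.1   0.17]
+y 0.25 [-0.13  0.52 -0.26 -1.42 -1.36 -2.38] el [ 0.29 -0.04  0.72] w0 [ 0.62 -0.08  0.4 ] w [ 0.49 -0.09  0.26]
+y 0.45 [-0.03  0.4  -0.25 -1.28 -1.19 -2.59] el [ 0.23 -0.01  0.75] w0 [ 0.6  -0.02  0.47] w [ 0.49 -0.07  0.33]
+y 0.6 [ 0.08  0.32 -0.24 -1.14 -1.07 -2.77] el [0.19 0.01 0.77] w0 [0.58 0.04 0.52] w [ 0.49 -0.04  0.37]
+y 0.75 [ 0.2   0.27 -0.24 -0.97 -0.97 -2.98] el [0.16 0.03 0.78] w0 [0.55 0.11 0.56] w [ 0.5  -0.01  0.42]
-x 0.0 [ 0.31  1.08  0.74 -1.01 -2.55 -2.49] el [0.51 0.16 0.48] w0 [0.92 0.3  0.33] w [0.9  0.19 0.17]
-x 0.25 [ 0.36  0.98  0.66 -0.79 -2.37 -2.34] el [0.47 0.17 0.53] w0 [0.88 0.33 0.39] w [0.89 0.19 0.26]
-x 0.45 [ 0.39  0.89  0.58 -0.65 -2.2  -2.26] el [0.43 0.18 0.58] w0 [0.84 0.35 0.44] w [0.87 0.19 0.33]
-x 0.6 [ 0.42  0.81  0.5  -0.56 -2.06 -2.23] el [0.4  0.18 0.61] w0 [0.8  0.36 0.47] w [0.84 0.2  0.37]
-x 0.75 [ 0.45  0.73  0.41 -0.48 -1.92 -2.21] el [0.36 0.18 0.65] w0 [0.76 0.37 0.5 ] w [0.81 0.2  0.42]
-y 0.0 [ 0.98  1.02  0.03  0.48 -2.09 -1.32] el [0.29 0.43 0.51] w0 [0.43 0.64 0.12] w [0.61 0.6  0.17]
-y 0.25 [ 0.98  0.91  0.02  0.43 -1.95 -1.29] el [0.27 0.39 0.57] w0 [0.43 0.64 0.21] w [0.61 0.59 0.26]
-y 0.45 [ 0.97  0.81  0.    0.39 -1.82 -1.27] el [0.25 0.36 0.61] w0 [0.43 0.62 0.28] w [0.6  0.57 0.33]
-y 0.6 [ 0.96  0.74 -0.02  0.36 -1.73 -1.26] el [0.23 0.33 0.65] w0 [0.43 0.61 0.33] w [0.6  0.54 0.37]
-y 0.75 [ 0.94  0.66 -0.06  0.32 -1.62 -1.24] el [0.22 0.3  0.67] w0 [0.42 0.58 0.37] w [0.59 0.51 0.42]
```

```bash
cat >> kin.py <<'E'
def path(q,p0,R0_,p1,R1,n,v=True):
    A=Ro.from_matrix(R0_);rv=(Ro.from_matrix(R1)*A.inv()).as_rotvec();mx=0;bad=0
    for k in range(1,n+1):
        qn,c=local(p0+(p1-p0)*k/n,(Ro.from_rotvec(rv*k/n)*A).as_matrix(),q);mx=np.maximum(mx,np.abs(qn-q));bad=max(bad,c);q=qn
        if v and k%(max(1,n//4))==0: print('   ',k,np.round(q,2),'w0',np.round(fk(q)[3][0],2),'w',np.round(fk(q)[3][1],2))
    if v: print('  n',n,'step d',np.round((p1-p0)/n,4),'r',np.round(rv/n,4),'maxdq/row',np.round(mx,3),'bad',bad)
    return q,bad
E
python3 - <<'E'
from kin import *
s=arm.get_state();q=s['q'];p0=s['eef_pos'];Rc=Ro.from_euler('xyz',s['ee_rot']).as_matrix()
Rm=Ro.from_euler('xyz',[np.pi,0,2.97]).as_matrix();pm=np.array([.5,.15,.50])
q1,_=path(q,p0,Rc,pm,Rm,18)
G=np.array([.547,.249,.175]);R=toolR(YAW+np.pi,.55,0);pt=G+.008*R[:,2]+[0,0,.15]
q2,_=path(q1,pm,Rm,pt,R,20)
qg,_=path(q2,pt,R,pt-[0,0,.15],R,8)
ql,_=path(qg,pt-[0,0,.15],R,pt+[0,0,.05],R,8)
a=R.T@[0,0,1];pl=pt+[0,0,.05];g=[]
for gx in (.5,.58):
 for gz in (.42,.48):
  for psi in np.arange(0,2*np.pi,np.pi/6):
   u=np.array([np.cos(psi),np.sin(psi),0])
   for th in np.arange(0,2*np.pi,np.pi/8):
    R1=Ro.align_vectors([u],[a])[0].as_matrix();Rf=R0(u,th)@R1
    if Rf[2,2]>.2: continue
    p=np.array([gx,.25,gz])+.008*Rf[:,2]
    qf,c=local(p,Rf,ql)
    if c<1e-8: g.append((np.abs(qf-ql).max(),gx,gz,round(psi,2),round(th,2),np.round(qf,2),np.round(Rf[:,2],2),np.round(Rf[:,0],2),'rot',round(Ro.from_matrix(Rf@R.T).magnitude(),2)))
g.sort(key=lambda x:x[0])
for x in g[:12]: print(*x)
E
```

```text
4 [ 1.51 -0.23 -0.77  0.85 -1.45 -0.75] w0 [0.02 0.26 0.55] w [0.15 0.33 0.67]
    8 [ 1.3  -0.17 -0.5   0.63 -1.47 -0.77] w0 [0.09 0.33 0.64] w [0.25 0.32 0.75]
    12 [ 1.07 -0.09 -0.22  0.39 -1.54 -0.77] w0 [0.2  0.35 0.74] w [0.36 0.28 0.81]
    16 [ 0.8  -0.    0.06  0.13 -1.65 -0.8 ] w0 [0.32 0.33 0.83] w [0.46 0.2  0.86]
  n 18 step d [ 0.0061 -0.0053  0.0043] r [ 0.0559  0.0379 -0.0814] maxdq/row [0.067 0.023 0.071 0.068 0.034 0.021] bad 6.644030819161586e-19
    5 [ 0.65  0.25  0.33 -0.06 -1.92 -1.19] w0 [0.49 0.37 0.82] w [0.6  0.22 0.81]
    10 [ 0.59  0.44  0.49 -0.21 -2.13 -1.56] w0 [0.6  0.4  0.76] w [0.71 0.25 0.72]
    15 [ 0.5   0.61  0.63 -0.44 -2.29 -1.98] w0 [0.71 0.39 0.7 ] w [0.79 0.24 0.62]
    20 [ 0.39  0.72  0.69 -0.7  -2.35 -2.43] w0 [0.8  0.33 0.64] w [0.85 0.19 0.51]
  n 20 step d [ 0.002  0.005 -0.009] r [-0.0323  0.0461 -0.0713] maxdq/row [0.022 0.041 0.033 0.055 0.043 0.092] bad 4.917023516180862e-17
    2 [ 0.4   0.74  0.64 -0.66 -2.29 -2.37] w0 [0.8  0.34 0.59] w [0.85 0.19 0.48]
    4 [ 0.4   0.77  0.59 -0.63 -2.23 -2.32] w0 [0.81 0.34 0.55] w [0.85
[... 1542 characters left out ...]
 0.27  0.29 -2.55 -2.91] [-0.48 -0.88 -0.04] [ 0.04  0.03 -1.  ] rot 1.67
1.0983018165336822 0.5 0.48 4.19 1.57 [-0.09  0.47  0.21 -1.55 -2.17 -1.43] [-0.47  0.87  0.13] [ 0.13 -0.08  0.99] rot 1.63
1.1154431157049176 0.5 0.48 2.09 0.0 [ 0.91  0.75  0.31  0.34 -2.63 -2.86] [-0.48 -0.88 -0.04] [ 0.04  0.03 -1.  ] rot 1.67
1.1210711917892402 0.58 0.42 4.19 1.57 [-0.08  0.63  0.36 -1.54 -2.15 -1.41] [-0.47  0.87  0.13] [ 0.13 -0.08  0.99] rot 1.63
1.1362342728740011 0.58 0.48 3.67 2.75 [ 0.23  0.04  0.14 -0.8  -1.3  -1.41] [ 0.17  0.75 -0.64] [-0.38  0.65  0.66] rot 1.57
1.1608743525815635 0.58 0.42 2.09 5.89 [ 0.85  0.79  0.49  0.39 -2.41 -2.99] [-0.41 -0.84 -0.37] [ 0.37  0.21 -0.9 ] rot 1.59
```

Call:
{"op": "apply_moves", "data": {"increments": [0.0061,-0.0053,0.0043,0.0559,0.0379,-0.0814,0.0061,-0.0053,0.0043,0.0559,0.0379,-0.0814,0.0061,-0.0053,0.0043,0.0559,0.0379,-0.0814,0.0061,-0.0053,0.0043,0.0559,0.0379,-0.0814,0.0061,-0.0053,0.0043,0.0559,0.0379,-0.0814,0.0061,-0.0053,0.0043,0.0559,0.0379,-0.0814,0.0061,-0.0053,0.0043,0.0559,0.0379,-0.0814,0.0061,-0.0053,0.0043,0.0559,0.0379,-0.0814,0.0061,-0.0053,0.0043,0.0559,0.0379,-0.0814,0.0061,-0.0053,0.0043,0.0559,0.0379,-0.0814,0.0061,-0.0053,0.0043,0.0559,0.0379,-0.0814,0.0061,-0.0053,0.0043,0.0559,0.0379,-0.0814,0.0061,-0.0053,0.0043,0.0559,0.0379,-0.0814,0.0061,-0.0053,0.0043,0.0559,0.0379,-0.0814,0.0061,-0.0053,0.0043,0.0559,0.0379,-0.0814,0.0061,-0.0053,0.0043,0.0559,0.0379,-0.0814,0.0061,-0.0053,0.0043,0.0559,0.0379,-0.0814,0.0061,-0.0053,0.0043,0.0559,0.0379,-0.0814]}}

```text
t: 15.42
eef_pos: [0.4994, 0.1441, 0.481]
ee_rot: [3.11, -0.057, 2.932]
force: [-0.1, -0.2, 0.4]
width: 0.0657
```

Run:
```python
from kin import *
st();s=arm.get_state()
G=np.array([.547,.249,.175]);R=toolR(YAW+np.pi,.55,0);pt=G+.008*R[:,2]+[0,0,.15]
path(s['q'],s['eef_pos'],Ro.from_euler('xyz',s['ee_rot']).as_matrix(),pt,R,18)
```

```text
t 15.42 q [ 0.611  0.06   0.19  -0.063 -1.716 -0.83 ] p [0.4994 0.1441 0.481 ] rpy [ 3.11  -0.057  2.932] F [-0.1 -0.2  0.4] M [-0.12 -0.11 -0.01] w 0.0657
    4 [ 0.61  0.23  0.3  -0.1  -1.89 -1.15] w0 [0.49 0.35 0.82] w [0.6  0.19 0.8 ]
    8 [ 0.58  0.4   0.44 -0.2  -2.07 -1.48] w0 [0.59 0.38 0.77] w [0.69 0.23 0.73]
    12 [ 0.52  0.56  0.58 -0.37 -2.23 -1.83] w0 [0.68 0.39 0.72] w [0.77 0.23 0.65]
    16 [ 0.44  0.68  0.67 -0.59 -2.33 -2.23] w0 [0.76 0.36 0.66] w [0.83 0.21 0.56]
  n 18 step d [ 0.0023  0.0059 -0.0089] r [-0.0382  0.0513 -0.0752] maxdq/row [0.022 0.044 0.035 0.058 0.046 0.102] bad 4.220500136384025e-17
```

Call:
{"op": "apply_moves", "data": {"increments": [0.0023,0.0059,-0.0085,-0.0382,0.0513,-0.0752,0.0023,0.0059,-0.0085,-0.0382,0.0513,-0.0752,0.0023,0.0059,-0.0085,-0.0382,0.0513,-0.0752,0.0023,0.0059,-0.0085,-0.0382,0.0513,-0.0752,0.0023,0.0059,-0.0085,-0.0382,0.0513,-0.0752,0.0023,0.0059,-0.0085,-0.0382,0.0513,-0.0752,0.0023,0.0059,-0.0085,-0.0382,0.0513,-0.0752,0.0023,0.0059,-0.0085,-0.0382,0.0513,-0.0752,0.0023,0.0059,-0.0085,-0.0382,0.0513,-0.0752,0.0023,0.0059,-0.0085,-0.0382,0.0513,-0.0752,0.0023,0.0059,-0.0085,-0.0382,0.0513,-0.0752,0.0023,0.0059,-0.0085,-0.0382,0.0513,-0.0752,0.0023,0.0059,-0.0085,-0.0382,0.0513,-0.0752,0.0023,0.0059,-0.0085,-0.0382,0.0513,-0.0752,0.0023,0.0059,-0.0085,-0.0382,0.0513,-0.0752,0.0023,0.0059,-0.0085,-0.0382,0.0513,-0.0752,0.0023,0.0059,-0.0085,-0.0382,0.0513,-0.0752,0.0023,0.0059,-0.0085,-0.0382,0.0513,-0.0752]}}

```text
t: 16.92
eef_pos: [0.5399, 0.2492, 0.3056]
ee_rot: [-2.055, 0.066, 1.317]
force: [-0.1, -0.3, -0.0]
width: 0.0657
```

Run:
```python
from kin import *
st();s=arm.get_state()
G=np.array([.547,.249,.175]);R=toolR(YAW+np.pi,.55,0);pt=G+.008*R[:,2]+[0,0,.12]
print('d',pt-s['eef_pos'],'rot',rotto(R))
save('wrist','w1.png')
for n in ['injector_grip','injector_center','holder_top']:
  print(n,[(np.round(x['point'],1).tolist(),round(x['conf'],2)) for x in finder.landmark_of('wrist',n)[:3]])
m=optics.camera_model('wrist');Tc=np.array(m['T_tool_cam']);Rt=Ro.from_euler('xyz',s['ee_rot']).as_matrix()
def wproj(Pw):
  t=Rt.T@(np.array(Pw)-s['eef_pos']);c=Tc[:3,:3].T@(t-Tc[:3,3]);v=np.array([c[0],-c[1],-c[2]]);th=np.arctan2(np.hypot(v[0],v[1]),v[2])
  return np.array([m['cx'],m['cy']])+m['fx']*th*v[:2]/np.hypot(v[0],v[1])
print('pred grip',wproj([.5468,.2492,.166]),'holder',wproj([.5468,.2492,.13]),'top',wproj([.5468,.2492,.23]))
save('scene','s4.png',(240,0,640,350),1.5)
```

```text
t 16.92 q [ 0.365  0.751  0.686 -0.761 -2.356 -2.536] p [0.5399 0.2492 0.3056] rpy [-2.055  0.066  1.317] F [-0.1 -0.3 -0. ] M [-0.72 -2.89  0.02] w 0.0657
d [ 0.00042355  0.00103025 -0.01481765] rot [ 0.05037841 -0.07825982  0.07711781]
injector_grip []
injector_center []
holder_top []
pred grip [339.29505972 414.85722721] holder [340.69214452 427.21584777] top [335.80971371 383.84547037]
```

View pics/w1.png

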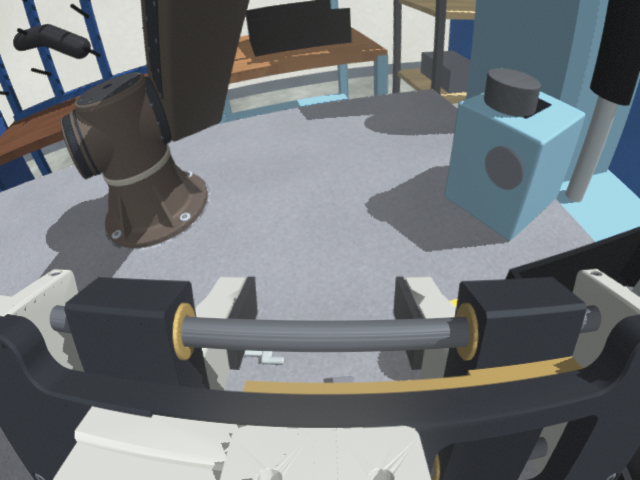

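View pics/s4.png

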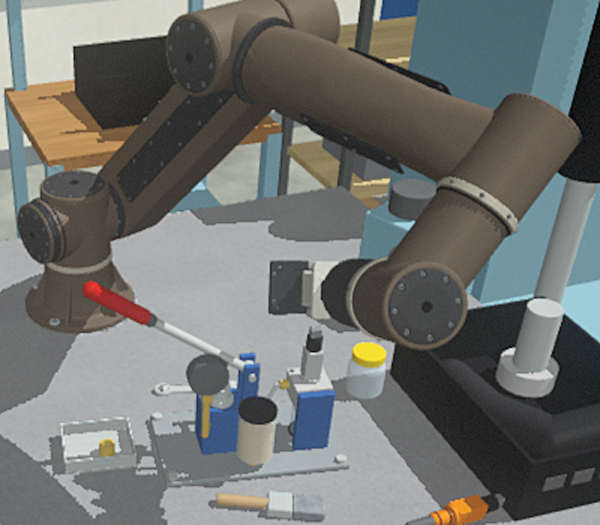

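The wrist view shows the injector's plug top between the open fingers at (338,380), against a predicted (336,384), so the alignment is right. In the scene view the tester is untouched with its lever up. The orange look-alike now lies flat at scene crop (460,510). It was already lying down in the picture taken at about 1 s, before my first move, so I didn't knock it. I trim the pose, then descend.

Call:
{"op": "apply_moves", "data": {"increments": [0,0,0,0.025,-0.039,0.039,0,0.001,-0.008,0.025,-0.039,0.039,0,0,-0.008,0,0,0,0,0,0,0,0,0]}}

```text
t: 17.5
eef_pos: [0.5395, 0.2502, 0.297]
ee_rot: [-2.144, -0.016, 1.413]
force: [-0.1, -0.8, 0.2]
width: 0.0658
```

Run:
```python
from kin import *
st();s=arm.get_state()
G=np.array([.547,.249,.175]);R=toolR(YAW+np.pi,.55,0);pt=G+.008*R[:,2]
print('d',pt-s['eef_pos'],'rot',rotto(R))
```

```text
t 17.5 q [ 0.408  0.727  0.65  -0.656 -2.293 -2.361] p [0.5395 0.2502 0.297 ] rpy [-2.144 -0.016  1.413] F [-0.1 -0.8  0.2] M [-0.47 -2.82 -0.04] w 0.0658
d [ 8.00602400e-04 -1.39590182e-05 -1.26193722e-01] rot [-0.01204537  0.02529266 -0.02037827]
```

Call:
{"op": "apply_moves", "data": {"increments": [0.001,0,-0.02,-0.006,0.013,-0.01,0,0,-0.02,-0.006,0.012,-0.01,0,0,-0.02,0,0,0,0,0,-0.02,0,0,0,0,0,-0.02,0,0,0,0,0,-0.015,0,0,0,0,0,-0.005,0,0,0,0,0,0,0,0,0]}}

```text
t: 18.17
eef_pos: [0.5385, 0.251, 0.1747]
ee_rot: [-2.124, 0.001, 1.391]
force: [-0.2, -0.1, 0.7]
width: 0.0659
```

Run:
```python
from kin import *
st();s=arm.get_state()
G=np.array([.547,.249,.175]);R=toolR(YAW+np.pi,.55,0);pt=G+.008*R[:,2]
print('d',pt-s['eef_pos'],'rot',rotto(R))
save('scene','s5.png',(340,130,560,310),3.5)
```

```text
t 18.17 q [ 0.412  0.826  0.524 -0.588 -2.117 -2.243] p [0.5385 0.251  0.1747] rpy [-2.124e+00  1.000e-03  1.391e+00] F [-0.2 -0.1  0.7] M [-0.59 -2.78 -0.04] w 0.0659
d [ 0.00177094 -0.00079576 -0.00388257] rot [0.00099826 0.00261764 0.00105317]
```

View pics/s5.png

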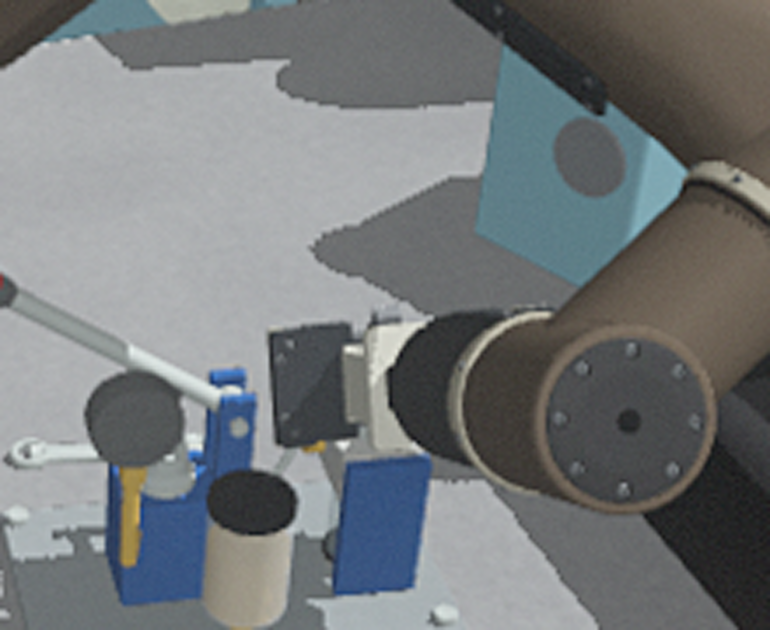

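No contact, and the injector stands between the fingers with its plug top visible at crop (385,315). I close on it.

Call:
{"op": "apply_moves", "data": {"increments": [0.002,-0.001,-0.003,0,0,0,0,0,0,0,0,0,0,0,0,0,0,0,0,0,0,0,0,0,0,0,0,0,0,0,0,0,0,0,0,0,0,0,0,0,0,0,0,0,0,0,0,0,0,0,0,0,0,0,0,0,0,0,0,0], "hand": 1, "force": 25}}

```text
t: 19.05
eef_pos: [0.5429, 0.2504, 0.1765]
ee_rot: [-2.132, -0.004, 1.391]
force: [0.1, -0.0, -0.5]
width: 0.0279
```

```bash
python3 -c "
from kin import *
st();print(rotto(toolR(YAW+np.pi,.55,0)))"
```

```text
t 19.05 q [ 0.409  0.825  0.534 -0.586 -2.117 -2.242] p [0.5429 0.2504 0.1765] rpy [-2.132 -0.004  1.391] F [ 0.1 -0.  -0.5] M [-0.54 -3.05 -0.08] w 0.0279
[-0.00191208  0.01184688  0.00187569]
```

Gripped at 27.9 mm, so both pads are flat on the square body. I tighten and lift straight up.

Call:
{"op": "apply_moves", "data": {"increments": [0,0,0,0,0,0,0,0,0,0,0,0,0,0,0.006,0,0,0,0,0,0.012,0,0,0,0,0,0.015,0,0,0,0,0,0.015,0,0,0], "force": 55}}

```text
t: 19.55
eef_pos: [0.542, 0.2505, 0.2235]
ee_rot: [-2.127, 0.0, 1.389]
force: [-0.1, 0.2, -3.1]
width: 0.0276
```

```bash
python3 -c "
from kin import *
st();print(rotto(toolR(YAW+np.pi,.55,0)))"
```

```text
t 19.55 q [ 0.406  0.788  0.576 -0.616 -2.19  -2.299] p [0.542  0.2505 0.2235] rpy [-2.127  0.     1.389] F [-0.1  0.2 -3.1] M [-0.72 -3.91 -0.06] w 0.0276
[0.00114456 0.00566278 0.00308039]
```

The wrist reads −3.1 N in z, so the injector's weight is on the gripper and it slides freely. I keep lifting.

Call:
{"op": "apply_moves", "data": {"increments": [0,0,0.02,0,0,0,0,0,0.02,0,0,0,0,0,0.02,0,0,0,0,0,0.02,0,0,0,0,0,0.02,0,0,0,0,0,0.025,0,0,0,0,0,0.025,0,0,0,0,0,0.025,0,0,0,0,0,0.015,0,0,0,0,0,0,0,0,0]}}

```text
t: 20.38
eef_pos: [0.5387, 0.2454, 0.4437]
ee_rot: [-2.147, -0.004, 1.398]
force: [0.9, -0.4, -3.0]
width: 0.0279
```

Run:
```python
from kin import *
st();s=arm.get_state();q=s['q'];p=s['eef_pos'];Rc=Ro.from_euler('xyz',s['ee_rot']).as_matrix()
R=toolR(YAW+np.pi,.55,0);a=R.T@[0,0,1];print('axis up now',Rc@a)
np.save('a.npy',Rc.T@np.array([0,0,1.]))
best=[]
for gx in (.5,.54,.58):
 for gz in (.42,.46):
  for psi in np.arange(0,2*np.pi,np.pi/12):
   u=np.array([np.cos(psi),np.sin(psi),0])
   for th in np.arange(0,2*np.pi,np.pi/12):
    Rf=R0(u,th)@Ro.align_vectors([u],[a])[0].as_matrix()
    if Rf[2,2]>.2: continue
    pf=np.array([gx,.26,gz])+.008*Rf[:,2]
    qf,c=local(pf,Rf,q)
    m=np.minimum(qf-LO,HI-qf).min()
    if c<1e-8 and m>.15: best.append((np.abs(qf-q).max(),gx,gz,psi,th,qf,pf,Rf))
best.sort(key=lambda b:b[0])
for b in best[:6]:
  print(b[:5],np.round(b[5],2),'zt',np.round(b[7][:,2],2),'xt',np.round(b[7][:,0],2)); path(q,p,Rc,b[6],b[7],20)
```

```text
t 20.38 q [ 0.365  0.66   0.907 -0.887 -2.551 -2.676] p [0.5387 0.2454 0.4437] rpy [-2.147 -0.004  1.398] F [ 0.9 -0.4 -3. ] M [-0.72 -3.72  0.1 ] w 0.0279
axis up now [-2.64386850e-02  3.78447047e-04  9.99650365e-01]
(np.float64(0.9061454660793546), 0.54, 0.42, np.float64(4.974188368183839), np.float64(1.308996938995747)) [ 0.14  0.84  0.74 -1.73 -2.7  -1.77] zt [-0.94  0.29  0.16] xt [0.18 0.05 0.98]
    5 [ 0.27  0.67  0.86 -1.1  -2.53 -2.43] w0 [0.8  0.22 0.76] w [0.85 0.14 0.59]
    10 [ 0.19  0.71  0.81 -1.31 -2.56 -2.19] w0 [0.84 0.17 0.7 ] w [0.87 0.12 0.52]
    15 [ 0.15  0.77  0.77 -1.51 -2.61 -1.97] w0 [0.87 0.13 0.63] w [0.88 0.12 0.44]
    20 [ 0.14  0.84  0.74 -1.73 -2.7  -1.77] w0 [0.9  0.13 0.55] w [0.88 0.16 0.36]
  n 20 step d [-0.0003  0.0008 -0.0011] r [0.0779 0.0119 0.0108] maxdq/row [0.02  0.014 0.012 0.045 0.02  0.051] bad 1.255946207146578e-18
(np.float64(0.9096532437209377), 0.5, 0.46, np.float64(4.974188368183839), np.float64(1.308996938995747)) [ 0.15  0.75  0.65 -1.73 -2.7  -1.77] zt [-0.94  0.29  0.16] xt [0.18 0.05 0.98]
    5 [ 0.27  0.65  0.84 -1.1  -2
[... 2393 characters left out ...]
.019 0.045] bad 2.2002691790504994e-18
(np.float64(0.9627579561460733), 0.5, 0.42, np.float64(5.235987755982988), np.float64(1.308996938995747)) [ 0.26  0.83  0.76 -1.68 -2.85 -1.71] zt [-1.    0.03  0.09] xt [0.1  0.06 0.99]
    5 [ 0.29  0.68  0.86 -1.1  -2.58 -2.42] w0 [0.8  0.24 0.75] w [0.85 0.17 0.58]
    10 [ 0.25  0.73  0.82 -1.3  -2.65 -2.17] w0 [0.83 0.21 0.69] w [0.86 0.17 0.51]
    15 [ 0.24  0.78  0.79 -1.49 -2.74 -1.93] w0 [0.86 0.21 0.63] w [0.87 0.2  0.44]
    20 [ 0.26  0.83  0.76 -1.68 -2.85 -1.71] w0 [0.87 0.23 0.58] w [0.86 0.25 0.39]
  n 20 step d [-0.0023  0.0007 -0.0011] r [0.0771 0.0192 0.024 ] maxdq/row [0.016 0.01  0.012 0.043 0.024 0.054] bad 5.0736231322020375e-18
```

Now the turn to level, with the head swinging towards −y about world x, high above the tester.

Call:
{"op": "apply_moves", "data": {"increments": [0.0017,0.0008,0.0008,0.079,0.0016,0.021,0.0017,0.0008,0.0008,0.079,0.0016,0.021,0.0017,0.0008,0.0008,0.079,0.0016,0.021,0.0017,0.0008,0.0008,0.079,0.0016,0.021,0.0017,0.0008,0.0008,0.079,0.0016,0.021,0.0017,0.0008,0.0008,0.079,0.0016,0.021,0.0017,0.0008,0.0008,0.079,0.0016,0.021,0.0017,0.0008,0.0008,0.079,0.0016,0.021,0.0017,0.0008,0.0008,0.079,0.0016,0.021,0.0017,0.0008,0.0008,0.079,0.0016,0.021,0.0017,0.0008,0.0008,0.079,0.0016,0.021,0.0017,0.0008,0.0008,0.079,0.0016,0.021,0.0017,0.0008,0.0008,0.079,0.0016,0.021,0.0017,0.0008,0.0008,0.079,0.0016,0.021,0.0017,0.0008,0.0008,0.079,0.0016,0.021,0.0017,0.0008,0.0008,0.079,0.0016,0.021,0.0017,0.0008,0.0008,0.079,0.0016,0.021,0.0017,0.0008,0.0008,0.079,0.0016,0.021,0.0017,0.0008,0.0008,0.079,0.0016,0.021,0.0017,0.0008,0.0008,0.079,0.0016,0.021]}}

```text
t: 22.05
eef_pos: [0.566, 0.2485, 0.4658]
ee_rot: [2.087, -1.452, -2.362]
force: [-0.2, 0.4, -5.5]
width: 0.0277
```

Run:
```python
from kin import *
st();s=arm.get_state();Rc=Ro.from_euler('xyz',s['ee_rot']).as_matrix();ax=Rc@np.load('a.npy');print('injector axis',ax)
u=ax*[1,1,0];u/=np.linalg.norm(u);print('rot to level',np.cross(ax,u), 'zt',Rc[:,2])
save('scene','s6.png',(260,60,640,360),2)
```

```text
t 22.05 q [ 0.12   0.829  0.975 -1.767 -2.737 -1.706] p [0.566  0.2485 0.4658] rpy [ 2.087 -1.452 -2.362] F [-0.2  0.4 -5.5] M [-1.31 -4.54 -0.06] w 0.0277
injector axis [ 0.29886318 -0.9529749  -0.05019603]
rot to level [-0.04789593 -0.01502068  0.        ] zt [-0.96006402  0.27363011 -0.05834066]
```

View pics/s6.png

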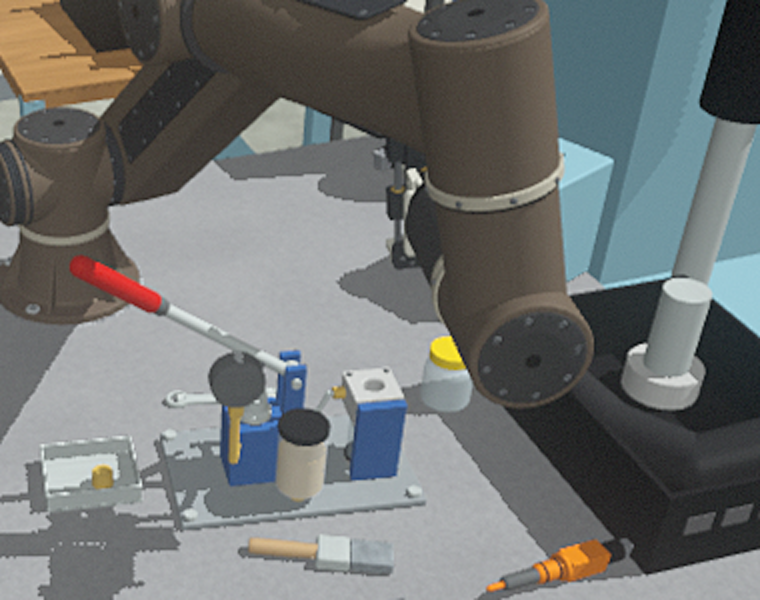

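The bore is empty and the tester, with its lever raised, is clear. The injector is hidden behind the wrist in this view. I trim 0.05 rad to level, then let it settle.

Call:
{"op": "apply_moves", "data": {"increments": [0,0,0,-0.025,-0.008,0,0,0,0,-0.023,-0.007,0,0,0,0,0,0,0,0,0,0,0,0,0,0,0,0,0,0,0,0,0,0,0,0,0]}}

```text
t: 22.6
eef_pos: [0.5655, 0.2473, 0.4642]
ee_rot: [2.641, -1.469, -2.911]
force: [-0.2, -0.4, -3.2]
width: 0.0282
```

Run:
```python
from kin import *
st();s=arm.get_state();Rc=Ro.from_euler('xyz',s['ee_rot']).as_matrix();ax=Rc@np.load('a.npy');print('injector axis',ax,'qd',np.round(s['qd'],3))
w=optics.grab_frame('wrist');t=optics.grab_frame('top')
t=cv2.resize(t[120:320,120:340],None,fx=2,fy=2);w=cv2.resize(w[200:480],None,fx=.5625,fy=.5625)
im=np.zeros((t.shape[0],800,3),np.uint8);im[:,:440]=t;im[:w.shape[0],440:440+w.shape[1]]=w[:,:360];cv2.imwrite('pics/f1.png',im[:,:,::-1])
G=s['eef_pos']-.008*Rc[:,2]
for n,d in (('tip',-.151),('head',.049)): print(n,G+ax*d,'top px in view',(proj('top',G+ax*d)-[120,120])*2)
```

```text
t 22.6 q [ 0.129  0.823  0.987 -1.728 -2.738 -1.731] p [0.5655 0.2473 0.4642] rpy [ 2.641 -1.469 -2.911] F [-0.2 -0.4 -3.2] M [-1.31 -4.49 -0.  ] w 0.0282
injector axis [ 0.30101044 -0.95354682  0.01188221] qd [ 0.005 -0.013  0.001  0.01   0.001 -0.004]
tip [0.52773858 0.38913969 0.46309225] top px in view [-27.36001609 170.25610894]
head [0.58794067 0.19843033 0.46546869] top px in view [152.71124218 115.51806949]
```

View pics/f1.png

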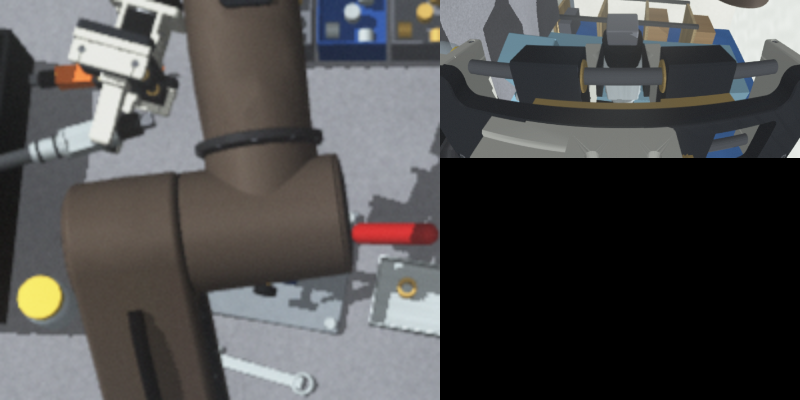

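The top view shows the injector held in the jaws, running from (150,122) at the head to (0,160) towards the nozzle. That is along the predicted line (head 153,116; tip −27,170). The lever, tray and wrench are in place. I hold it for about 1.2 s and check for drift.

Call:
{"op": "apply_moves", "data": {"increments": [0,0,0,0,0,0,0,0,0,0,0,0,0,0,0,0,0,0,0,0,0,0,0,0,0,0,0,0,0,0,0,0,0,0,0,0,0,0,0,0,0,0,0,0,0,0,0,0,0,0,0,0,0,0,0,0,0,0,0,0,0,0,0,0,0,0,0,0,0,0,0,0,0,0,0,0,0,0,0,0,0,0,0,0]}}

```text
t: 23.87
eef_pos: [0.5656, 0.2471, 0.4639]
ee_rot: [2.638, -1.469, -2.908]
force: [0.9, -0.2, -4.0]
width: 0.0279
```

Run:
```python
from kin import *
st();s=arm.get_state();Rc=Ro.from_euler('xyz',s['ee_rot']).as_matrix();ax=Rc@np.load('a.npy');print('axis',ax)
if abs(ax[2])<.06 and abs(s['width']-.028)<.001 and s['eef_pos'][2]>.44: print(arm.job_done())
```

```text
t 23.87 q [ 0.128  0.823  0.986 -1.728 -2.737 -1.731] p [0.5656 0.2471 0.4639] rpy [ 2.638 -1.469 -2.908] F [ 0.9 -0.2 -4. ] M [-1.4  -4.48  0.  ] w 0.0279
axis [ 0.30053863 -0.95369985  0.01153778]
the job is handed in; nothing more can be done
None
```

I pumped the tester lever four times, drew the injector straight up out of its holder, turned it level and handed the job in at 23.9 s, still holding it. The hand-in reports no verdict.

- **Strokes:** each stroke pressed onto the stop. The wrist force rose to about 73 N on the first and 40–44 N on the others, all by the fingertips. Pictures showed the lever back at rest after strokes 1 and 4. After strokes 2 and 3 I only raised the arm clear and waited about 0.5 s.
- **Final hold:** the injector is about 0.7° off level, taking it to have stood upright in the holder, and 0.46 m above the bench. The jaws stand at 27.9 mm on the 28 mm body, and the tool moved under 1 mm in the last 1.2 s. The wrist force of 3–4 N matches its weight.
- **Surroundings:** the last pictures show the bore empty and the lever up. The tester is clear, and the tray, nut, wrench, jar and brush look undisturbed. I did not check the rack, spare injectors and can in the last pictures.

**What disagreed:**
- My first arm model was wrong, so the first approach pose was out of reach. I refitted the model and approached from the far side instead.
- I gripped about 15 mm nearer the head than the advised point, still on the square body.
- The orange look-alike stood in the first scene picture but lay flat in one taken about a second later, before my first move.

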